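Get the pigment jar out from behind the tall containers

TASK

The low pigment jar is needed on the bench scale, but in the supplies tray it is penned in against the back board by three tall containers: first stand all three on the wooden ware board, then set the jar gently on the middle of the scale's pan, and only after that put each container back, upright, where it stood in the tray. Leave the putty knife in the tray and the sample tile on the board as they lie, and do not tip anything over.

Things in the scene. Friction and masses are not known exactly. Their poses are not given: they have to be found in the camera images.
- tray: Supplies tray of brown wood, fixed, 186 x 236 mm outside (x, y), 8 mm walls. Origin: centre of its underside; +x is the back. Floor 8 mm, front and side lip 22 mm, back board 50 mm above the bench. The jar stands near the back board, one tall container before it (-x) and one at each side (+y, -y), 2 to 8 mm from it, over 20 mm from one another; which stands where varies.
- board: Ware board: pale planks on two battens, fixed, 178 mm (x) by 220 mm (y), top face 20 mm above the bench. Origin: centre of its underside. Its rear strip (x above +30 mm) carries the sample tile; the rest is free: three containers fit in a row along y at x = -30 mm.
- scale: Bench scale: grey housing on four feet with a small display at its -x end and a round flat steel pan, 148 mm across, on top; fixed. Origin: on the bench straight below the middle of the pan; z up. The pan's top face is 64 mm above the bench and does not give.
- jar: Low round pigment jar with a screw lid, white with a black lid, 56 mm in diameter, 44 mm tall, straight-sided, 140 to 280 g. Origin: centre of its underside, z up. The lowest of the four containers in the tray.
- round_tin: Tall round tin of bare ribbed steel, 57 mm in diameter, 130 mm tall, 350 to 700 g. Origin: centre of its underside, z up.
- square_tin: Tall square tin of aluminium with paper label and a small off-centre dark screw cap, 54 x 54 mm, body 120 mm tall, cap to 130 mm, 350 to 700 g. Origin: centre of its underside, z up, x and y square to its sides.
- bottle: Tall round white plastic bottle with paper label, 57 mm in diameter up to 76 mm, then a shoulder up to a black cylindrical screw cap, 32 mm in diameter (34 mm over its ribs), from 100 to 130 mm above its foot, which is where to grip it; 280 to 560 g. Origin: centre of its underside, z up.
- knife: Putty knife lying loose along the front of the tray, steel blade and dark wooden handle, about 175 mm long (along its y), 24 mm wide, 16 mm high. Origin: on the tray floor under its middle. Not to be moved.
- sample: Loose sample tile of pale cement with reddish inlay, 50 x 100 x 14 mm, lying on the rear strip of the ware board. Origin: centre of its underside. Not to be moved.
There are look-alikes about, which are no part of the job. Leave any blue or pink look-alike of the bottle alone. What is shaped like the jar but purple is not meant.

How it is judged (in metres and radians):
On the way, in this order (a step that is already met when the one before it is completed fails the run):
1. all three tall containers stand upright on the ware board, the jar still in its place in the tray (x of round_tin in the frame of board between -0.089 and 0.089 m and y of round_tin in the frame of board between -0.11 and 0.11 m and z of round_tin in the frame of board between 0.012 and 0.028 m and angle between each of round_tin, square_tin, bottle's own z axis and vertical below 0.12 rad and linear speed of each of round_tin, square_tin, bottle below 0.03 m/s and x of square_tin in the frame of board between -0.089 and 0.089 m and y of square_tin in the frame of board between -0.11 and 0.11 m and z of square_tin in the frame of board between 0.012 and 0.028 m and x of bottle in the frame of board between -0.089 and 0.089 m and y of bottle in the frame of board between -0.11 and 0.11 m and z of bottle in the frame of board between 0.012 and 0.028 m and distance of jar from where it was at the start of the episode below 0.04 m), for 0.2 s.
2. the jar stands in the middle of the scale's pan while the three containers still wait on the board (horizontal distance between jar and scale below 0.02 m and z of jar in the frame of scale between 0.058 and 0.07 m and angle between jar's own z axis and vertical below 0.1 rad and linear speed of each of jar, round_tin, square_tin, bottle below 0.03 m/s and x of round_tin in the frame of board between -0.089 and 0.089 m and y of round_tin in the frame of board between -0.11 and 0.11 m and z of round_tin in the frame of board between 0.012 and 0.028 m and angle between each of round_tin, square_tin, bottle's own z axis and vertical below 0.12 rad and x of square_tin in the frame of board between -0.089 and 0.089 m and y of square_tin in the frame of board between -0.11 and 0.11 m and z of square_tin in the frame of board between 0.012 and 0.028 m and x of bottle in the frame of board between -0.089 and 0.089 m and y of bottle in the frame of board between -0.11 and 0.11 m and z of bottle in the frame of board between 0.012 and 0.028 m), for 0.2 s.
At the end, for the whole second after the job is handed in: The jar stands upright, within 20 mm of the middle of the scale's pan; the round tin, the square tin and the bottle each stand upright within 15 mm of where they stood at the start (which way they are turned does not matter); all released and at rest (horizontal distance between jar and scale below 0.02 m and z of jar in the frame of scale between 0.058 and 0.07 m and angle between jar's own z axis and vertical below 0.1 rad and linear speed of each of jar, round_tin, square_tin, bottle below 0.03 m/s and distance of each of round_tin, square_tin, bottle from where it was at the start of the episode below 0.015 m and angle between each of round_tin, square_tin, bottle's own z axis and vertical below 0.12 rad); the robot touches nothing.
It fails at once if a container is tipped (more than about 35 degrees) (angle between any of jar, round_tin, square_tin, bottle's own z axis and vertical above 0.6 rad).
It fails at once if the jar is rammed on the scale (over 60 N) (contact force between jar and scale above 60 N).
It fails at once if the jar is dropped (out of the fingers and faster than 0.6 m/s, a fall of about 18 mm) (contact force between jar and the fingers below 0.1 N and linear speed of jar above 0.6 m/s).
It fails at once if the putty knife or the sample tile is shifted by more than 20 mm (distance of any of knife, sample from where it was at the start of the episode above 0.02 m).
It also fails if it takes over 144 s, if anything falls off the work surface, if the arm or the gripper's body presses on something with over 40 N, if the wrist force passes 120 N, or if a joint passes its speed limit or range.

ROBOT

A 6-joint arm with a two-finger parallel gripper is mounted at the origin on the work surface. World frame = base frame: x ahead of the robot, y to its left, z up, the work surface at z = 0. Lengths are in mm, angles in rad, forces in N, time in s.
With the tool pointing down it reaches from about 400 to 925 mm from the base axis. Payload 12.5 kg.
Tool frame: the origin (TCP) lies at the very end of the fingers, on their centre line; the grasp point (between the pads) lies 19 mm behind it; z points along the fingers, y is the line along which they close (so a half turn about z gives the same grasp; the last joint's range is limited). The gripper opens to 95 mm and grips with 3 to 60 N. Pads are 20 mm wide; open, the fingers measure 119 mm over their backs; the gripper's body (75 mm by 180 mm) begins 59 mm behind the grasp point.
Start: joints at [1.01, 0.491, 1.559, -0, 1.092, -0.106], TCP at [274.538, 561.494, 214.661] pointing down, gripper open.
Joint ranges: [-3.1, 3.1], [-0.84, 2.19], [0.05, 2.79], [-1.13, 4.28], [0.06, 2.93], [-2.69, 2.69]. Speed limits (rad/s): [2.22, 2.22, 2.79, 3.14, 3.14, 3.14].

INTERFACE

Orientations are given as [roll, pitch, yaw] about the fixed x, y, z axes, in that order (R = Rz(yaw) Ry(pitch) Rx(roll)).
In Python, from cell import state, imaging, env, spot_in, mark_of gives the robot as it stands. The module is installed in compiled form; this text tells all that it offers.
- The arm moves only by the tool step_arm, never from a script. Its argument "increments" is a list of rows, each an object with "slide": the shift along the tool's x, y, z in m, a list of three; "roll": the turn about the tool's z in rad. A call has 1 to 5 rows; each row is the pose to reach, as a shift and turn from the pose commanded when the call began, along the tool's axes at that moment; what a row does not reach only later rows make up. A row lasts 1/8 s, in which the tool goes at most 62.5 mm and 10.7 degrees, less where a joint would pass 70% of its speed; a pose out of reach is approached as far as the arm can. A call with a gripper value outside its range is refused whole. "fingers" is the opening, from 0 (shut) to 1 (fully open), set as the call begins (left out, the last holds). The fingers move at their own pace and stop on an object; the grip force is fixed at half the most. Time passes only in rows, so rows that repeat a pose let the fingers close. It gives the time, the measured TCP pose, the force, the opening and the grip force at its end, in the units of the state.
- state(): the state, without advancing time (a new reading comes with each control period).
- imaging.read_camera(name): name is "side" or "top"; returns a dict with "color" (400x640x3 uint8, red, green, blue), "z_map" (400x640 float32, mm along the optical axis (not along the pixel's ray), 0 where there is no reading), "intrinsics" (3x3 intrinsics, pixels), "camera_from_world" (4x4, takes a point from world to camera coordinates). Camera axes: x right, y up, looking along -z (the intrinsics and any distortion apply to the point x, -y, -z); pixel columns grow to the right and rows downward; lengths in mm; the calibration is good to about 2 mm. A picture is of the moment at which its call begins.
- env.job_done(): hands the job in; it is judged then, once.
Trained networks look in the newest picture that a camera, given by its name, has taken for a name from the list of things; names that differ only in an ending like _2 or _b are one class to them, and where a whole thing is asked for, a point or a joint stands for the part that bears it (a point fixed in the world has none). Each returns a list of dicts, best first, with "confidence" (0 to 1); they miss things now and then, are a little off and sometimes report something else, mostly with a low value. They report only what shows in the picture. A call takes as long as a camera call. They do not tell look-alikes from the thing itself.
- spot_in(camera, target): "bbox" ([left, top, right, bottom] in pixels, round what is visible of it).
- mark_of(camera, target): "uv" ([column, row] in pixels: a listed point, or the origin of a listed thing).
The state is a dict: "t": time; "joints": joint angles; "qvel": joint speeds; "tau": joint torques, N m; "eef_pos": TCP position; "tcp_rot": TCP orientation; "ft_force": force on the tool from outside, world axes, zero at the start; "moment": the same for the moment, N m; "opening": opening from 0.0 (shut) to 1.0 (fully open); "grip_force": force on a finger pad.
Only numpy, scipy, OpenCV 4.12 (cv2) and the standard library are available. Lean on these libraries where they do the work, as an engineer would, in place of code of your own. Each camera call takes 0.05 s, during which the arm holds its last target. There are 200 camera calls.

## Working session

There is one attempt and no reset: what is moved stays moved. The work goes in short steps, Python scripts to look and compute and a tool call to move; the robot and the scene stay as the last step left them, time stands still between calls to the robot, and variables do not carry over. Pictures are saved under pics/ and viewed, at most 14 in all, crops included, and the job is handed in when it is done.

Besides the shell and the picture viewer there is one more tool, called as a command line: name --argument value ..., lists and objects as JSON in quotes. step_arm: Moves the arm, as the interface text tells. Its arguments: {"type":"object","properties":{"increments":{"type":"array"},"fingers":{"type":"number"}},"required":["increments"]}

```bash
mkdir -p pics
cat > h.py <<'E'
import numpy as np, cv2
from cell import state, imaging, env, spot_in, mark_of
def cam(n):
    c=imaging.read_camera(n); return c
def cloud(c):
    z=c["z_map"]; K=np.array(c["intrinsics"]); T=np.linalg.inv(np.array(c["camera_from_world"]))
    v,u=np.mgrid[0:z.shape[0],0:z.shape[1]]
    X=(u-K[0,2])/K[0,0]*z; Y=(v-K[1,2])/K[1,1]*z
    P=np.stack([X,-Y,-z],-1)@T[:3,:3].T+T[:3,3]
    P[z==0]=np.nan
    return P
def save(c,f): cv2.imwrite(f,c["color"][:,:,::-1])
E
python3 - <<'E'
from h import *
print(state())
for n in ("top","side"):
    c=cam(n); save(c,f"pics/{n}0.png"); P=cloud(c); np.save(f"{n}.npy",P)
    print(n,c["intrinsics"],c["camera_from_world"])
    for t in ("tray","board","scale","jar","round_tin","square_tin","bottle","knife","sample"):
        print(t,[(np.round(d["uv"]).tolist(),round(d["confidence"],2)) for d in mark_of(n,t)][:4],[(np.round(d["bbox"]).tolist(),round(d["confidence"],2)) for d in spot_in(n,t)][:4])
E
```

```text
{'t': 0.0, 'joints': array([ 1.01042329e+00,  4.91558249e-01,  1.55944336e+00, -3.14772785e-05,
        1.09170314e+00, -1.05595530e-01]), 'qvel': array([-7.21345145e-05, -2.00388927e-04,  7.23318339e-04, -3.84548503e-04,
        6.11677506e-04, -6.84068808e-05]), 'tau': array([ 7.96559380e-04, -6.12664962e+01, -2.58180213e+01,  6.92553283e-02,
        4.82687820e-02, -1.20175469e-04]), 'eef_pos': array([274.39325213, 561.27536799, 214.06466043]), 'tcp_rot': array([-3.14048380e+00, -8.94530151e-05,  2.68682962e+00]), 'ft_force': array([-0.23350296,  0.71265679, -0.32717085]), 'moment': array([ 0.00420314, -0.03196715,  0.04287942]), 'grip_force': 0.0, 'opening': 1.000192599505835}
top [[451.17510578   0.         315.71471796]
 [  0.         451.17510578 200.33545167]
 [  0.           0.           1.        ]] [[-3.02790042e-02 -9.99163629e-01  2.74813322e-02 -1.12932871e+01]
 [ 9.93821850e-01 -2.71572941e-02  1.07613249e-01 -5.69881100e+02]
 [-1.06776926e-01  3.05699704e-02  9.93812943e-01 -9.85388042e+02]
 [ 0.00000000e+00  0.00000000e+00  0.00000000e+00  1.00000000e+00]]
tray [([30
[... 1643 characters left out ...]
] [([347.0, 176.0, 365.0, 207.0], 0.69), ([254.0, 208.0, 281.0, 239.0], 0.61), ([343.0, 242.0, 496.0, 362.0], 0.28)]
round_tin [([333.0, 210.0], 0.55)] [([321.0, 153.0, 353.0, 216.0], 0.85)]
square_tin [([331.0, 189.0], 0.59)] [([319.0, 138.0, 348.0, 192.0], 0.76), ([349.0, 177.0, 366.0, 203.0], 0.36)]
bottle [([427.0, 227.0], 0.94), ([374.0, 208.0], 0.9), ([466.0, 250.0], 0.69), ([419.0, 302.0], 0.32)] [([456.0, 193.0, 490.0, 260.0], 0.88), ([362.0, 154.0, 394.0, 215.0], 0.64), ([415.0, 172.0, 447.0, 239.0], 0.55)]
knife [([323.0, 220.0], 0.89)] [([294.0, 202.0, 355.0, 235.0], 0.96)]
sample [([267.0, 162.0], 0.66)] [([323.0, 153.0, 350.0, 218.0], 0.64), ([251.0, 152.0, 284.0, 176.0], 0.63)]
```

View pics/top0.png

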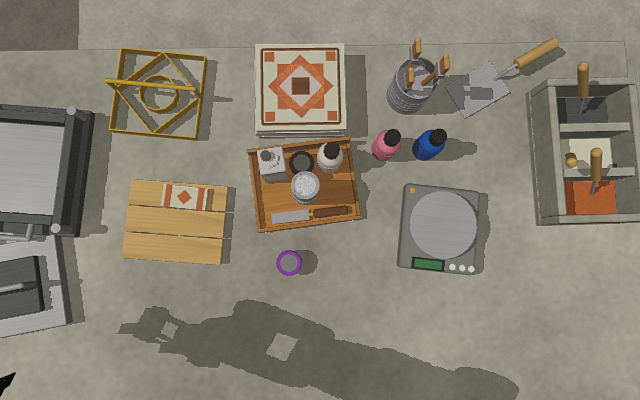

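View pics/side0.png

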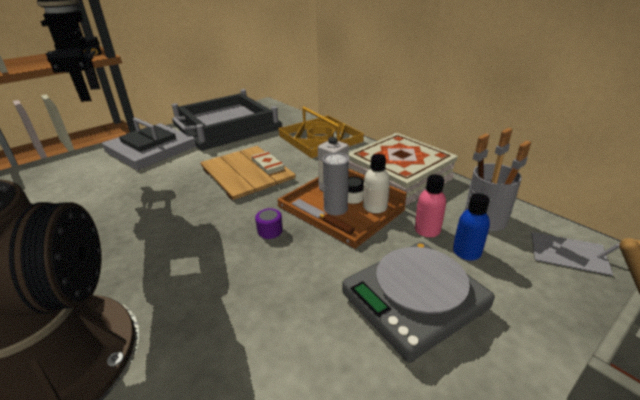

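Run:
```python
from h import *
im=cv2.imread("pics/top0.png")[110:290,140:490]; cv2.imwrite("pics/crop.png",cv2.resize(im,None,fx=2.2,fy=2.2,interpolation=cv2.INTER_CUBIC))
P=np.load("top.npy")
def top(name,u0,v0,u1,v1,zlo,zhi):
    Q=P[v0:v1,u0:u1].reshape(-1,3); Q=Q[(Q[:,2]>zlo)&(Q[:,2]<zhi)]
    if len(Q)<3: print(name,len(Q)); return
    lo,hi=np.percentile(Q[:,:2],[1,99],axis=0)
    c,s,a=cv2.minAreaRect(Q[:,:2].astype(np.float32))
    print(name,len(Q),"med",np.median(Q,0).round(1),"mid",((lo+hi)/2).round(1),"size",(hi-lo).round(1),"rect",np.round(c,1),np.round(s,1),round(a,1), "circ",cv2.minEnclosingCircle(Q[:,:2].astype(np.float32)))
top("jar",282,145,320,180,40,62)
top("round",288,160,325,212,125,150)
top("square",250,135,296,188,115,133)
top("cap",250,135,296,188,133.5,150)
top("bottle",312,138,350,180,128,150)
top("pan",390,180,490,280,58,70)
top("board",120,160,240,270,16,26)
top("sample",155,175,215,220,29,40)
top("traylip",240,125,365,240,18,26)
top("backboard",240,125,365,160,44,54)
```

```text
jar 542 med [655.9   5.7  51.8] mid [657.3   7.5] size [72.5 73. ] rect [657.2   5. ] [73.8 83.9] 0.9 circ ((656.191162109375, 11.763251304626465), 50.01863098144531)
round 629 med [590.1  -3.  136.3] mid [589.7  -2.7] size [53.4 54.1] rect [590.2  -2.7] [54.7 57.4] 88.1 circ ((590.3228149414062, -2.788522958755493), 28.77581214904785)
square 598 med [639.5  60.7 127.7] mid [643.6  64.7] size [55.9 56.5] rect [630.3  59.3] [91.  61.3] 20.7 circ ((630.7574462890625, 55.66233444213867), 50.18736267089844)
cap 139 med [648.5  71.6 137.7] mid [624.7  51. ] size [77.1 69.9] rect [625.7  47.1] [98.6 22.9] 44.6 circ ((623.7666625976562, 49.030601501464844), 49.40861129760742)
bottle 229 med [659.7 -57.1 137.8] mid [639.2 -46.1] size [75.4 55.4] rect [640.8 -41.2] [32.3 89.4] 49.2 circ ((638.7255859375, -43.4129753112793), 44.88349533081055)
pan 3565 med [ 504.8 -301.4   64.4] mid [ 505.5 -301.7] size [137.8 138.7] rect [ 505.8 -302. ] [147.3 146.5] 88.0 circ ((505.50775146484375, -301.96478271484375), 74.49932861328125)
board 6443 med [519.2 298.8  19.7] mid [531.8 290.3] size [183.  220.8] rect [532.  290.6] [220.9 178.1] 84.0 circ ((531.1776123046875, 290.5672912597656), 139.92039489746094)
sample 1014 med [584.9 265.9  33.8] mid [584.7 266.1] size [55.5 98.6] rect [585.1 266.6] [100.7  50.5] 82.2 circ ((585.65771484375, 266.5940246582031), 54.720489501953125)
traylip 1433 med [546.3 -24.   21.8] mid [615.2  -2.3] size [218.5 244.4] rect [6.238e+02 2.000e-01] [221.8 236.6] 5.6 circ ((614.857421875, -0.8827537298202515), 153.91424560546875)
backboard 676 med [6.981e+02 5.000e-01 4.970e+01] mid [693.3   7.8] size [ 65.8 225.3] rect [696.2   7.9] [231.2  73.2] 85.2 circ ((695.3807983398438, 7.948017120361328), 117.5460205078125)
```

View pics/crop.png

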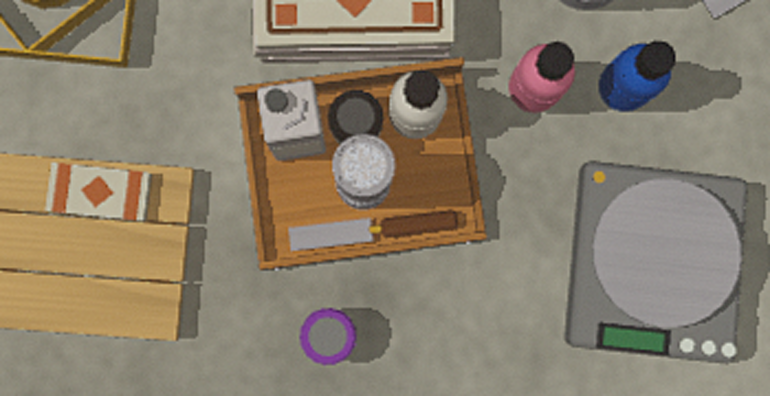

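```bash
cat >> h.py <<'E'
def topfit(P,name,x,y,r,zlo,zhi):
    Q=P.reshape(-1,3); Q=Q[np.isfinite(Q[:,2])]; Q=Q[(np.hypot(Q[:,0]-x,Q[:,1]-y)<r)&(Q[:,2]>zlo)&(Q[:,2]<zhi)]
    if len(Q)<5: print(name,"none",len(Q)); return
    q=Q[:,:2].astype(np.float32); c,s,a=cv2.minAreaRect(q); cc,rr=cv2.minEnclosingCircle(q)
    print(name,len(Q),"mean",Q.mean(0).round(1),"rect",np.round(c,1),np.round(s,1),round(a,1),"circ",np.round(cc,1),round(rr,1),flush=True)
E
python3 - <<'E'
from h import *
for n in("top","side"):
    P=np.load(n+".npy"); print(n)
    topfit(P,"jar",656,6,36,48,57)
    topfit(P,"round",590,-3,36,130,145)
    topfit(P,"sq",644,65,45,122,132.5)
    topfit(P,"sqcap",649,72,36,133,145)
    topfit(P,"bot",660,-57,26,130,145)
    topfit(P,"pan",505,-302,90,60,70)
P=np.load("top.npy"); Q=P[40:135,255:345].reshape(-1,3); print("tiles",np.nanpercentile(Q,[2,50,98],axis=0))
Q=P[132:160,245:360].reshape(-1,3);Q=Q[(Q[:,2]>46)&(Q[:,2]<53)&(Q[:,0]>688)];print("bb",cv2.minAreaRect(Q[:,:2].astype(np.float32)))
E
```

```text
top
jar 440 mean [654.    3.1  52.2] rect [652.4   3. ] [55.6 55.8] 56.8 circ [658.8   4.1] 32.8
round 626 mean [590.1  -2.8 136.3] rect [590.2  -2.7] [54.7 57.4] 88.1 circ [590.3  -2.8] 28.8
sq 576 mean [642.1  62.8 127.7] rect [644.5  65.1] [54.3 53.8] 8.0 circ [643.8  64.2] 35.3
sqcap 96 mean [652.4  75.8 137.9] rect [648.7  69. ] [34.8 29. ] 84.7 circ [645.8  70.3] 19.1
bot 199 mean [661.6 -59.3 137.7] rect [661.9 -59.8] [30.7 30.9] 4.0 circ [662.8 -59.9] 16.6
pan 3547 mean [ 505.  -301.5   64.4] rect [ 505.8 -302. ] [147.3 146.5] 88.0 circ [ 505.5 -302. ] 74.5
side
jar 185 mean [651.7  -3.   51.7] rect [654.5  -1.7] [53.4 35.6] 45.7 circ [651.5   1.9] 27.8
round 329 mean [587.4  -4.5 135.7] rect [587.8  -2.7] [57.6 55.5] 46.2 circ [590.   -3.4] 29.9
sq 245 mean [638.4  59.2 127.2] rect [642.8  63.6] [53.9 51.9] 5.2 circ [643.   64.2] 35.3
sqcap 44 mean [650.3  75.3 136.9] rect [651.5  77.1] [24.  18.8] 47.3 circ [652.8  76.1] 12.3
bot 121 mean [658.2 -61.6 136.1] rect [660.4 -60.5] [29.8 31.4] 58.2 circ [661.1 -58.6] 17.6
pan 4748 mean [ 501.  -305.7   63.2] rect [ 505.2 -301.2] [147.9 146.5] 24.2 circ [ 505.1 -300.3] 74.9
tiles [[ 722.61038593  -96.43234061 -750.46532089]
 [ 820.77688397    1.79303319   65.73947626]
 [1317.68976099   99.8725658    69.67152491]]
bb ((704.6318969726562, -2.1617355346679688), (213.0535125732422, 37.450069427490234), 88.68242645263672)
```

The candidates are:
- **Bottle:** white (330,156), chosen over pink (386,145) and blue (430,145).
- **Jar:** black-lidded (301,162), chosen over purple (288,263).

The crop confirms both choices. The tray holds the square tin at (275,160), the round tin at (305,185) and the knife at (313,214). The pan is at (443,222).

I'll take the round tin first.

step_arm --increments '[{"slide":[-0.048,-0.033,-0.007],"roll":0.18},{"slide":[-0.096,-0.066,-0.014],"roll":0.36},{"slide":[-0.143,-0.1,-0.02],"roll":0.54},{"slide":[-0.19,-0.133,-0.028],"roll":0.72},{"slide":[-0.239,-0.166,-0.036],"roll":0.9}]' --fingers 1.0

```text
t: 2.52
eef_pos: [416.9, 305.8, 251.1]
tcp_rot: [3.141, -0.0, 1.781]
ft_force: [0.6, 0.7, 0.4]
opening: 1.0
grip_force: 0.0
```

step_arm --increments '[{"slide":[-0.06,0.018,0],"roll":0.1},{"slide":[-0.12,0.036,0],"roll":0.216},{"slide":[-0.18,0.054,0],"roll":0.216},{"slide":[-0.24,0.072,0],"roll":0.216},{"slide":[-0.3,0.09,0],"roll":0.216}]'

```text
t: 3.15
eef_pos: [569.0, 32.2, 250.9]
tcp_rot: [3.141, -0.0, 1.571]
ft_force: [0.3, 0.0, -0.1]
opening: 1.003
grip_force: 0.0
```

```bash
python3 -c "
from h import *
s=state(); print(s['eef_pos'],s['tcp_rot'],s['joints'])"
```

```text
[568.98060772  32.24411368 250.88462776] [ 3.14097866e+00 -9.42705690e-05  1.57062937e+00] [-5.93481231e-02  3.76656018e-01  1.64994155e+00  1.45292903e-04
  1.11438775e+00 -5.92451310e-02]
```

step_arm --increments '[{"slide":[-0.035,0.021,0]},{"slide":[-0.035,0.021,0.04]},{"slide":[-0.035,0.021,0.08]},{"slide":[-0.035,0.021,0.08]}]'

```text
invalid input at $.increments[0]: expected keys slide, roll
```

step_arm --increments '[{"slide":[-0.035,0.021,0],"roll":0},{"slide":[-0.035,0.021,0.04],"roll":0},{"slide":[-0.035,0.021,0.08],"roll":0},{"slide":[-0.035,0.021,0.08],"roll":0}]'

```text
t: 3.65
eef_pos: [588.0, -0.8, 168.5]
tcp_rot: [-3.137, -0.001, 1.57]
ft_force: [0.0, 0.2, 1.5]
opening: 0.998
grip_force: 0.0
```

step_arm --increments '[{"slide":[-0.002,0.002,0.03],"roll":0},{"slide":[-0.002,0.002,0.06],"roll":0},{"slide":[-0.002,0.002,0.079],"roll":0},{"slide":[-0.002,0.002,0.079],"roll":0}]'

```text
t: 4.15
eef_pos: [591.5, -2.6, 92.2]
tcp_rot: [-3.141, -0.0, 1.571]
ft_force: [1.2, 0.5, 1.2]
opening: 1.001
grip_force: 0.0
```

step_arm --increments '[{"slide":[0,0,0],"roll":0},{"slide":[0,0,0],"roll":0},{"slide":[0,0,0],"roll":0},{"slide":[0,0,0],"roll":0},{"slide":[0,0,0],"roll":0}]' --fingers 0

```text
t: 4.78
eef_pos: [591.1, -2.7, 91.8]
tcp_rot: [-3.141, -0.0, 1.571]
ft_force: [-1.7, 0.6, 2.5]
opening: 0.586
grip_force: 30.0
```

step_arm --increments '[{"slide":[0,0,-0.02],"roll":0},{"slide":[0,0,-0.05],"roll":0},{"slide":[0,0,-0.09],"roll":0},{"slide":[0,0,-0.13],"roll":0},{"slide":[0.02,-0.006,-0.14],"roll":0}]'

```text
t: 5.4
eef_pos: [585.7, 16.9, 233.3]
tcp_rot: [3.139, 0.0, 1.569]
ft_force: [-0.1, 0.4, -5.9]
opening: 0.584
grip_force: 30.0
```

step_arm --increments '[{"slide":[0.04,-0.012,0],"roll":0},{"slide":[0.09,-0.027,0],"roll":0},{"slide":[0.14,-0.042,0],"roll":0},{"slide":[0.19,-0.057,0],"roll":0},{"slide":[0.235,-0.071,0],"roll":0}]'

```text
t: 6.02
eef_pos: [512.2, 254.4, 230.0]
tcp_rot: [-3.139, 0.001, 1.571]
ft_force: [0.9, 0.8, -4.0]
opening: 0.585
grip_force: 30.0
```

step_arm --increments '[{"slide":[0.03,-0.009,0],"roll":0},{"slide":[0.042,-0.012,0],"roll":0},{"slide":[0.042,-0.012,0],"roll":0}]'

```text
t: 6.4
eef_pos: [501.4, 294.7, 230.7]
tcp_rot: [-3.14, 0.001, 1.572]
ft_force: [0.1, -0.6, -5.2]
opening: 0.586
grip_force: 30.0
```

step_arm --increments '[{"slide":[0,0,0.04],"roll":0},{"slide":[0,0,0.08],"roll":0},{"slide":[0,0,0.11],"roll":0},{"slide":[0,0,0.122],"roll":0},{"slide":[0,0,0.127],"roll":0}]'

```text
t: 7.02
eef_pos: [502.5, 293.7, 104.5]
tcp_rot: [-3.141, 0.0, 1.57]
ft_force: [0.3, -0.4, -4.6]
opening: 0.586
grip_force: 30.0
```

step_arm --increments '[{"slide":[0,0,0.001],"roll":0},{"slide":[0,0,0.001],"roll":0}]'

```text
t: 7.28
eef_pos: [502.6, 294.4, 104.5]
tcp_rot: [3.14, -0.001, 1.571]
ft_force: [0.2, -0.8, -4.5]
opening: 0.585
grip_force: 30.0
```

Not touching yet; go down by small steps.

step_arm --increments '[{"slide":[0,0,0.001],"roll":0},{"slide":[0,0,0.002],"roll":0},{"slide":[0,0,0.002],"roll":0}]'

```text
t: 7.65
eef_pos: [502.5, 294.6, 103.7]
tcp_rot: [3.139, -0.001, 1.571]
ft_force: [-4.6, -1.9, 12.1]
opening: 0.585
grip_force: 30.0
```

step_arm --increments '[{"slide":[0,0,0],"roll":0},{"slide":[0,0,0],"roll":0},{"slide":[0,0,0],"roll":0},{"slide":[0,0,-0.03],"roll":0},{"slide":[0,0,-0.08],"roll":0}]' --fingers 1.0

```text
t: 8.28
eef_pos: [501.6, 293.9, 181.2]
tcp_rot: [-3.139, 0.001, 1.571]
ft_force: [0.4, 0.4, -0.1]
opening: 0.99
grip_force: 0.0
```

step_arm --increments '[{"slide":[-0.04,0.025,-0.06],"roll":0},{"slide":[-0.09,0.055,-0.06],"roll":0},{"slide":[-0.14,0.086,-0.06],"roll":0},{"slide":[-0.19,0.117,-0.06],"roll":0},{"slide":[-0.23,0.1415,-0.06],"roll":0}]'

```text
t: 8.9
eef_pos: [644.7, 62.0, 241.5]
tcp_rot: [3.141, -0.0, 1.57]
ft_force: [0.5, 0.1, -0.2]
opening: 1.0
grip_force: 0.0
```

step_arm --increments '[{"slide":[0,0,0.02],"roll":-0.11},{"slide":[0,0,0.05],"roll":-0.11},{"slide":[0,0,0.05],"roll":-0.11}]'

```text
t: 9.28
eef_pos: [642.8, 64.1, 189.7]
tcp_rot: [-3.138, -0.001, 1.68]
ft_force: [-0.3, -0.0, 0.2]
opening: 0.997
grip_force: 0.0
```

Run:
```python
from h import *
c=cam("top"); save(c,"pics/top1.png"); P=cloud(c)
topfit(P,"round",502,294,36,140,155)
c=cam("side"); P=cloud(c); save(c,"pics/side1.png")
topfit(P,"round",502,294,36,140,155)
topfit(P,"sq",644,65,45,122,132.5)
topfit(P,"jar",653,3,36,48,57)
s=state(); print(s['eef_pos'],s['tcp_rot'])
```

```text
round 708 mean [502.  294.2 148.1] rect [502.  294.3] [56.2 56.9] 16.5 circ [502.  294.7] 29.1
round 241 mean [498.7 290.3 147.2] rect [500.  293.9] [56.9 57. ] 47.0 circ [500.3 294.3] 30.3
sq 256 mean [638.   58.1 127.1] rect [642.7  63.6] [53.7 53.7] 6.2 circ [642.6  63.7] 35.3
jar 233 mean [648.2   1.5  51.7] rect [649.2   3. ] [55.1 49.8] 46.6 circ [649.2   7. ] 31.3
[644.01093276  64.37893361 192.36262888] [ 3.14110356e+00 -3.01399001e-05  1.68082160e+00]
```

step_arm --increments '[{"slide":[0,0,0.04],"roll":0},{"slide":[0,0,0.08],"roll":0},{"slide":[0,0,0.108],"roll":0},{"slide":[0,0,0.108],"roll":0}]'

```text
t: 9.88
eef_pos: [643.5, 64.5, 83.3]
tcp_rot: [-3.14, -0.0, 1.681]
ft_force: [0.4, 0.1, 0.9]
opening: 0.996
grip_force: 0.0
```

step_arm --increments '[{"slide":[0,0,0],"roll":0},{"slide":[0,0,0],"roll":0},{"slide":[0,0,0],"roll":0},{"slide":[0,0,0],"roll":0},{"slide":[0,0,0],"roll":0}]' --fingers 0

```text
t: 10.5
eef_pos: [644.1, 64.3, 84.0]
tcp_rot: [3.14, 0.0, 1.681]
ft_force: [1.4, 0.2, 2.8]
opening: 0.567
grip_force: 29.7
```

step_arm --increments '[{"slide":[0,0,-0.02],"roll":0},{"slide":[0,0,-0.06],"roll":0},{"slide":[0,0,-0.1],"roll":0},{"slide":[0,0,-0.15],"roll":0.06},{"slide":[0,0,-0.16],"roll":0.11}]'

```text
t: 11.12
eef_pos: [644.2, 64.3, 246.4]
tcp_rot: [3.138, -0.0, 1.569]
ft_force: [-0.1, -0.1, -6.7]
opening: 0.57
grip_force: 29.7
```

step_arm --increments '[{"slide":[0.04,-0.018,0],"roll":0},{"slide":[0.09,-0.04,0],"roll":0},{"slide":[0.14,-0.062,0],"roll":0},{"slide":[0.19,-0.085,0],"roll":0},{"slide":[0.24,-0.107,0],"roll":0}]'

```text
t: 11.75
eef_pos: [535.2, 305.5, 242.7]
tcp_rot: [-3.14, 0.001, 1.571]
ft_force: [1.4, 0.6, -6.7]
opening: 0.571
grip_force: 29.8
```

step_arm --increments '[{"slide":[0.04,-0.018,0],"roll":0},{"slide":[0.061,-0.027,0],"roll":0},{"slide":[0.061,-0.027,0.0],"roll":0},{"slide":[0.061,-0.027,0.04],"roll":0},{"slide":[0.061,-0.027,0.08],"roll":0}]'

```text
t: 12.38
eef_pos: [510.3, 364.0, 162.7]
tcp_rot: [3.141, 0.0, 1.57]
ft_force: [0.7, 0.5, -6.5]
opening: 0.567
grip_force: 29.8
```

step_arm --increments '[{"slide":[0,0,0.035],"roll":0},{"slide":[0,0,0.055],"roll":0},{"slide":[0,0,0.064],"roll":0},{"slide":[0,0,0.067],"roll":0},{"slide":[0,0,0.067],"roll":0}]'

```text
t: 13.0
eef_pos: [510.1, 365.1, 97.3]
tcp_rot: [3.141, -0.0, 1.571]
ft_force: [-0.3, 0.7, -6.0]
opening: 0.567
grip_force: 29.8
```

step_arm --increments '[{"slide":[0,0,0.001],"roll":0},{"slide":[0,0,0.002],"roll":0},{"slide":[0,0,0.002],"roll":0}]'

```text
t: 13.38
eef_pos: [510.0, 365.4, 96.0]
tcp_rot: [3.14, -0.001, 1.571]
ft_force: [-1.8, -2.2, 6.7]
opening: 0.569
grip_force: 29.9
```

step_arm --increments '[{"slide":[0,0,0],"roll":0},{"slide":[0,0,0],"roll":0},{"slide":[0,0,0],"roll":0},{"slide":[0,0,-0.04],"roll":0},{"slide":[0,0,-0.1],"roll":0}]' --fingers 1.0

```text
t: 14.0
eef_pos: [509.1, 364.9, 194.3]
tcp_rot: [-3.138, 0.002, 1.571]
ft_force: [0.5, -0.5, 0.9]
opening: 0.988
grip_force: 0.0
```

step_arm --increments '[{"slide":[-0.04,0.014,-0.04],"roll":0},{"slide":[-0.09,0.032,-0.04],"roll":0},{"slide":[-0.145,0.052,-0.04],"roll":0},{"slide":[-0.2,0.071,-0.04],"roll":0},{"slide":[-0.255,0.091,-0.04],"roll":0}]'

```text
t: 14.62
eef_pos: [601.1, 108.5, 234.7]
tcp_rot: [3.141, -0.0, 1.571]
ft_force: [1.1, -0.4, -0.1]
opening: 1.0
grip_force: 0.0
```

step_arm --increments '[{"slide":[-0.05,0.018,0],"roll":0},{"slide":[-0.1,0.036,0],"roll":0},{"slide":[-0.15,0.053,0],"roll":0},{"slide":[-0.17,0.06,0.0],"roll":0},{"slide":[-0.17,0.06,0.04],"roll":0}]'

```text
t: 15.25
eef_pos: [662.2, -61.2, 196.4]
tcp_rot: [3.136, 0.001, 1.569]
ft_force: [-0.1, 0.4, -0.1]
opening: 0.997
grip_force: 0.0
```

Run:
```python
from h import *
c=cam("top"); P=cloud(c)
topfit(P,"round",502,294,36,140,155)
topfit(P,"sq",510,365,45,134,144)
c=cam("side"); P=cloud(c); save(c,"pics/side2.png")
topfit(P,"bot",660,-59,26,130,145)
topfit(P,"jar",653,3,36,48,57)
s=state(); print(s['eef_pos'],s['tcp_rot'])
```

```text
round 711 mean [502.1 294.1 148. ] rect [502.2 293.8] [57.3 56.2] 74.2 circ [502.1 293.9] 29.3
sq 638 mean [508.8 360.5 139.2] rect [510.7 363.7] [53.9 53.4] 0.5 circ [510.7 364.9] 36.1
bot 124 mean [658.4 -62.  136. ] rect [659.9 -60.5] [31.1 30.7] 55.7 circ [660.7 -59.9] 16.5
jar 235 mean [648.1   1.1  51.6] rect [649.6   3.5] [53.2 49.7] 46.5 circ [650.7   2.8] 28.2
[658.96905811 -59.24022743 190.99434366] [-3.13529049e+00 -1.47417912e-03  1.57050111e+00]
```

View pics/side2.png

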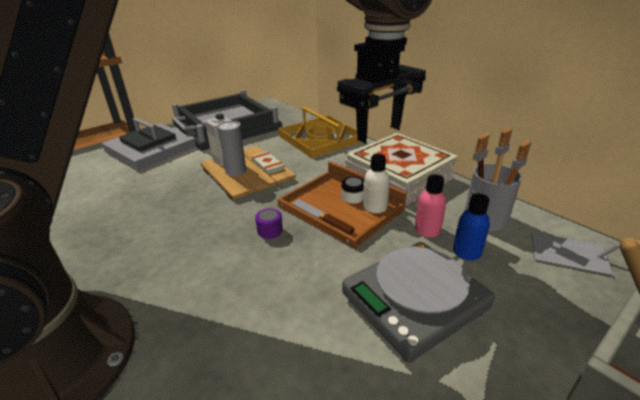

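The picture shows both tins upright on the board (232,148). The bottle (376,185) and jar (352,188) are still in the tray, with the gripper above the bottle.

step_arm --increments '[{"slide":[0,0,0.02],"roll":0},{"slide":[0,0,0.04],"roll":0},{"slide":[0,0,0.04],"roll":0}]'

```text
t: 15.72
eef_pos: [660.4, -58.8, 154.6]
tcp_rot: [-3.14, -0.0, 1.572]
ft_force: [0.2, 0.4, -0.0]
opening: 1.0
grip_force: 0.0
```

step_arm --increments '[{"slide":[-0.001,0.001,0.02],"roll":0},{"slide":[-0.001,0.001,0.046],"roll":0},{"slide":[-0.001,0.001,0.046],"roll":0},{"slide":[-0.001,0.001,0.046],"roll":0}]'

```text
t: 16.23
eef_pos: [662.5, -60.6, 110.5]
tcp_rot: [3.14, 0.0, 1.571]
ft_force: [0.8, -0.9, 0.4]
opening: 1.003
grip_force: 0.0
```

step_arm --increments '[{"slide":[0,0,0],"roll":0},{"slide":[0,0,0],"roll":0},{"slide":[0,0,0],"roll":0},{"slide":[0,0,0],"roll":0},{"slide":[0,0,0],"roll":0}]' --fingers 0

```text
t: 16.85
eef_pos: [661.7, -60.7, 108.6]
tcp_rot: [3.142, -0.0, 1.571]
ft_force: [-0.2, -0.6, -0.7]
opening: 0.533
grip_force: 0.0
```

step_arm --increments '[{"slide":[0,0,0],"roll":0},{"slide":[0,0,-0.01],"roll":0},{"slide":[0,0,-0.03],"roll":0},{"slide":[0,0,-0.06],"roll":0},{"slide":[0,0,-0.1],"roll":0}]'

```text
t: 17.48
eef_pos: [660.9, -60.6, 208.7]
tcp_rot: [-3.139, -0.001, 1.571]
ft_force: [1.2, -0.6, -4.5]
opening: 0.326
grip_force: 30.0
```

Run:
```python
from h import *
c=cam("side"); P=cloud(c); cv2.imwrite("pics/b.png",cv2.resize(c["color"][80:260,290:470,::-1],None,fx=3,fy=3))
s=state(); print(s['eef_pos'],s['grip_force'])
Q=P.reshape(-1,3); m=(np.hypot(Q[:,0]-661,Q[:,1]+60)<35)&(Q[:,2]>60)&(Q[:,2]<300); 
im=c["color"].reshape(-1,3)[m]; q=Q[m]; w=im.min(1)>110
print(np.percentile(q[w][:,2],[0,2,98,100]),w.sum()); h,e=np.histogram(q[w][:,2],bins=range(60,260,5)); print(list(zip(e,h)))
```

```text
[662.88412622 -60.89844547 215.1447621 ] 29.964222013950348
[100.92617709 105.27645157 196.61036917 198.89834623] 793
[(np.int64(60), np.int64(0)), (np.int64(65), np.int64(0)), (np.int64(70), np.int64(0)), (np.int64(75), np.int64(0)), (np.int64(80), np.int64(0)), (np.int64(85), np.int64(0)), (np.int64(90), np.int64(0)), (np.int64(95), np.int64(0)), (np.int64(100), np.int64(13)), (np.int64(105), np.int64(34)), (np.int64(110), np.int64(30)), (np.int64(115), np.int64(31)), (np.int64(120), np.int64(32)), (np.int64(125), np.int64(29)), (np.int64(130), np.int64(29)), (np.int64(135), np.int64(29)), (np.int64(140), np.int64(32)), (np.int64(145), np.int64(28)), (np.int64(150), np.int64(31)), (np.int64(155), np.int64(27)), (np.int64(160), np.int64(48)), (np.int64(165), np.int64(41)), (np.int64(170), np.int64(48)), (np.int64(175), np.int64(63)), (np.int64(180), np.int64(68)), (np.int64(185), np.int64(79)), (np.int64(190), np.int64(66)), (np.int64(195), np.int64(35)), (np.int64(200), np.int64(0)), (np.int64(205), np.int64(0)), (np.int64(210), np.int64(0)), (np.int64(215), np.int64(0)), (np.int64(220), np.int64(0)), (np.int64(225), np.int64(0)), (np.int64(230), np.int64(0)), (np.int64(235), np.int64(0)), (np.int64(240), np.int64(0)), (np.int64(245), np.int64(0)), (np.int64(250), np.int64(0))]
```

View pics/b.png

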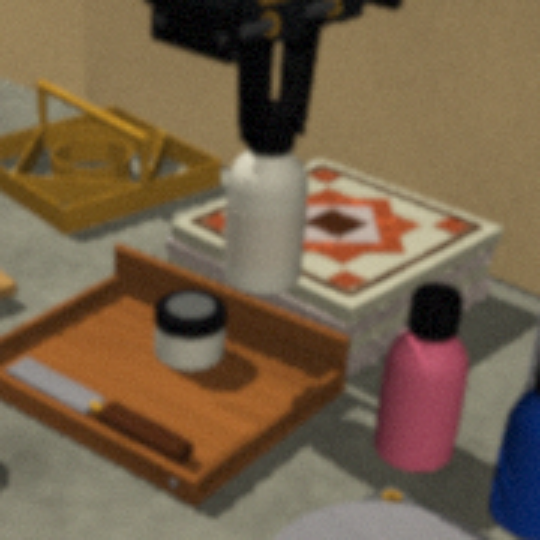

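The crop shows the bottle upright in the fingers by its cap, and the jar is undisturbed. I'll carry it on.

step_arm --increments '[{"slide":[0.03,-0.018,-0.03],"roll":0},{"slide":[0.07,-0.041,-0.03],"roll":0},{"slide":[0.115,-0.068,-0.03],"roll":0},{"slide":[0.16,-0.095,-0.03],"roll":0},{"slide":[0.205,-0.121,-0.03],"roll":0}]'

```text
t: 18.15
eef_pos: [539.3, 145.5, 238.4]
tcp_rot: [-3.141, -0.0, 1.571]
ft_force: [1.0, 0.1, -4.5]
opening: 0.333
grip_force: 30.0
```

step_arm --increments '[{"slide":[0.04,-0.024,0],"roll":0},{"slide":[0.065,-0.038,0],"roll":0},{"slide":[0.078,-0.046,0],"roll":0},{"slide":[0.078,-0.046,0.03],"roll":0},{"slide":[0.078,-0.046,0.03],"roll":0}]'

```text
t: 18.77
eef_pos: [493.9, 221.6, 207.1]
tcp_rot: [-3.138, 0.001, 1.571]
ft_force: [0.1, -0.7, -5.4]
opening: 0.33
grip_force: 30.0
```

Run:
```python
from h import *
c=cam("side"); P=cloud(c)
s=state(); print(s['eef_pos'],s['ft_force'],s['qvel'].round(3))
x,y=s['eef_pos'][:2]
Q=P.reshape(-1,3); m=(np.hypot(Q[:,0]-x,Q[:,1]-y)<33)&(Q[:,2]>60)&(Q[:,2]<300)
im=c["color"].reshape(-1,3)[m]; q=Q[m]; w=im.min(1)>100
print(np.percentile(q[w][:,2],[0,1,2,98,100]),w.sum())
```

```text
[494.69571309 221.7820862  208.35730352] [-0.71442416 -0.23637358 -4.97353424] [-0.002 -0.019 -0.027  0.001  0.005  0.001]
[101.02885695 102.66871714 103.72539846 195.29618172 200.48925577] 737
```

step_arm --increments '[{"slide":[0,0,0.03],"roll":0},{"slide":[0,0,0.055],"roll":0},{"slide":[0,0,0.07],"roll":0},{"slide":[0,0,0.074],"roll":0},{"slide":[0,0,0.074],"roll":0}]'

```text
t: 19.45
eef_pos: [495.1, 222.3, 135.3]
tcp_rot: [3.141, -0.0, 1.571]
ft_force: [0.2, -0.8, -5.2]
opening: 0.331
grip_force: 30.0
```

step_arm --increments '[{"slide":[0,0,0.002],"roll":0},{"slide":[0,0,0.002],"roll":0}]'

```text
t: 19.7
eef_pos: [494.8, 222.3, 133.0]
tcp_rot: [3.141, -0.0, 1.571]
ft_force: [0.9, 0.1, -5.5]
opening: 0.33
grip_force: 30.0
```

step_arm --increments '[{"slide":[0,0,0.002],"roll":0},{"slide":[0,0,0.002],"roll":0}]'

```text
t: 19.95
eef_pos: [494.6, 222.3, 130.6]
tcp_rot: [-3.142, -0.0, 1.571]
ft_force: [0.2, -0.3, -4.9]
opening: 0.329
grip_force: 30.0
```

step_arm --increments '[{"slide":[0,0,0.002],"roll":0},{"slide":[0,0,0.002],"roll":0}]'

```text
t: 20.2
eef_pos: [494.9, 222.3, 129.0]
tcp_rot: [3.141, -0.0, 1.571]
ft_force: [-0.4, -0.7, 0.5]
opening: 0.33
grip_force: 30.0
```

step_arm --increments '[{"slide":[0,0,0.0015],"roll":0},{"slide":[0,0,0.0015],"roll":0}]'

```text
t: 20.45
eef_pos: [495.5, 222.3, 128.7]
tcp_rot: [3.139, -0.001, 1.571]
ft_force: [-1.2, -3.3, 13.8]
opening: 0.329
grip_force: 30.0
```

step_arm --increments '[{"slide":[0,0,0],"roll":0},{"slide":[0,0,0],"roll":0},{"slide":[0,0,0],"roll":0},{"slide":[0,0,-0.03],"roll":0},{"slide":[0,0,-0.08],"roll":0}]' --fingers 1.0

```text
t: 21.08
eef_pos: [494.1, 222.1, 206.8]
tcp_rot: [-3.138, 0.001, 1.571]
ft_force: [0.1, -0.5, 0.4]
opening: 0.795
grip_force: 0.0
```

Run:
```python
from h import *
c=cam("top"); P=cloud(c); save(c,"pics/top3.png")
topfit(P,"jar",653,3,36,48,57)
topfit(P,"round",502,294,36,140,155)
topfit(P,"sq",510,365,45,134,144)
topfit(P,"bot",495,222,30,142,158)
c=cam("side"); P=cloud(c); save(c,"pics/side3.png")
topfit(P,"bot",495,222,30,142,158)
topfit(P,"jar",653,3,36,48,57)
```

```text
jar 484 mean [651.8   2.8  52.3] rect [651.7   3.1] [53.5 54.9] 88.2 circ [652.1   2.6] 28.4
round none 0
sq none 0
bot 185 mean [496.  217.4 149.6] rect [496.3 217.1] [33.5 23.7] 1.2 circ [496.3 221.4] 16.8
bot 101 mean [492.9 216.9 147.9] rect [494.9 221.2] [30.6 32. ] 24.6 circ [494.8 220.6] 17.2
jar 238 mean [649.1   0.9  51.6] rect [650.1   2.3] [53.6 53.6] 55.0 circ [650.2   3.1] 28.8
```

View pics/side3.png

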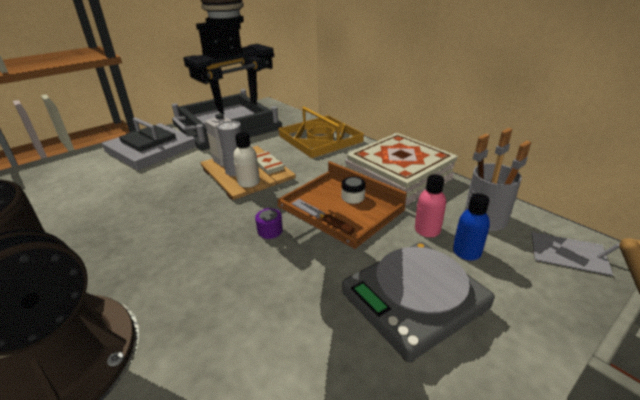

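The three containers stand on the board (225–246,150–165) and the jar is alone at (353,190). Next is the jar.

step_arm --increments '[{"slide":[-0.02,0.014,0],"roll":-0.18},{"slide":[-0.05,0.036,0],"roll":-0.36},{"slide":[-0.08,0.058,0],"roll":-0.54},{"slide":[-0.11,0.079,0],"roll":-0.72},{"slide":[-0.135,0.097,0],"roll":-0.9}]'

```text
t: 21.8
eef_pos: [592.2, 86.1, 206.2]
tcp_rot: [-3.141, -0.001, 2.476]
ft_force: [-0.8, -0.3, 0.0]
opening: 1.0
grip_force: 0.0
```

step_arm --increments '[{"slide":[-0.03,-0.009,0],"roll":-0.18},{"slide":[-0.06,-0.017,0],"roll":-0.36},{"slide":[-0.09,-0.026,0],"roll":-0.54},{"slide":[-0.099,-0.0285,0],"roll":-0.671},{"slide":[-0.099,-0.0285,0],"roll":-0.671}]'

```text
t: 22.42
eef_pos: [651.5, 2.9, 206.0]
tcp_rot: [3.141, -0.001, 3.14]
ft_force: [0.1, 1.1, -0.9]
opening: 1.005
grip_force: 0.0
```

step_arm --increments '[{"slide":[0,0,0.05],"roll":0},{"slide":[0,0,0.1],"roll":0},{"slide":[0,0,0.12],"roll":0},{"slide":[0,0,0.12],"roll":0},{"slide":[0,0,0.12],"roll":0}]'

```text
t: 23.05
eef_pos: [651.9, 3.7, 88.1]
tcp_rot: [3.142, 0.001, 3.141]
ft_force: [-1.3, 0.8, -0.9]
opening: 1.0
grip_force: 0.0
```

step_arm --increments '[{"slide":[0,0,0.03],"roll":0},{"slide":[0,0,0.055],"roll":0},{"slide":[0,0,0.07],"roll":0},{"slide":[0,0,0.07],"roll":0}]'

```text
t: 23.55
eef_pos: [651.5, 3.5, 17.2]
tcp_rot: [3.141, -0.0, 3.141]
ft_force: [0.3, -0.4, -0.2]
opening: 1.0
grip_force: 0.0
```

step_arm --increments '[{"slide":[0,0,0],"roll":0},{"slide":[0,0,0],"roll":0},{"slide":[0,0,0],"roll":0},{"slide":[0,0,0],"roll":0},{"slide":[0,0,0],"roll":0}]' --fingers 0

```text
t: 24.18
eef_pos: [651.6, 3.4, 17.3]
tcp_rot: [3.142, 0.0, -3.141]
ft_force: [-0.8, -0.3, 1.4]
opening: 0.584
grip_force: 30.0
```

step_arm --increments '[{"slide":[0,0,0],"roll":0},{"slide":[0,0,0],"roll":0}]'

```text
t: 24.42
eef_pos: [651.6, 3.4, 17.3]
tcp_rot: [3.142, 0.0, -3.141]
ft_force: [-0.3, 0.6, 2.4]
opening: 0.579
grip_force: 30.0
```

step_arm --increments '[{"slide":[0,0,-0.02],"roll":0},{"slide":[0,0,-0.06],"roll":0},{"slide":[0,0,-0.11],"roll":0},{"slide":[0,0,-0.15],"roll":0},{"slide":[0.01,-0.02,-0.16],"roll":0}]'

```text
t: 25.05
eef_pos: [642.2, -16.4, 180.5]
tcp_rot: [-3.141, 0.005, -3.14]
ft_force: [-0.5, -0.6, -3.0]
opening: 0.585
grip_force: 30.0
```

step_arm --increments '[{"slide":[0.022,-0.046,0],"roll":0},{"slide":[0.045,-0.094,0],"roll":0},{"slide":[0.068,-0.142,0],"roll":0},{"slide":[0.091,-0.19,0],"roll":0},{"slide":[0.112,-0.235,0],"roll":0}]'

```text
t: 25.68
eef_pos: [527.2, -253.6, 176.4]
tcp_rot: [3.141, -0.002, 3.141]
ft_force: [0.7, 0.3, -2.2]
opening: 0.58
grip_force: 30.0
```

step_arm --increments '[{"slide":[0.018,-0.037,0],"roll":0},{"slide":[0.024,-0.05,0],"roll":0},{"slide":[0.024,-0.05,0.03],"roll":0},{"slide":[0.024,-0.05,0.06],"roll":0},{"slide":[0.024,-0.05,0.06],"roll":0}]'

```text
t: 26.3
eef_pos: [504.4, -300.6, 115.1]
tcp_rot: [3.139, -0.004, -3.141]
ft_force: [-0.9, 0.3, -0.5]
opening: 0.583
grip_force: 30.0
```

step_arm --increments '[{"slide":[0,-0.001,0.015],"roll":0},{"slide":[0,-0.001,0.03],"roll":0},{"slide":[0,-0.001,0.039],"roll":0},{"slide":[0,-0.001,0.041],"roll":0},{"slide":[0,-0.001,0.041],"roll":0}]'

```text
t: 26.92
eef_pos: [505.7, -302.7, 76.2]
tcp_rot: [-3.142, 0.0, -3.141]
ft_force: [-0.3, 0.2, -1.7]
opening: 0.583
grip_force: 30.0
```

step_arm --increments '[{"slide":[0,0,0.001],"roll":0},{"slide":[0,0,0.001],"roll":0}]'

```text
t: 27.18
eef_pos: [505.7, -302.7, 75.3]
tcp_rot: [-3.141, 0.0, -3.141]
ft_force: [0.2, 0.9, -1.3]
opening: 0.584
grip_force: 30.0
```

step_arm --increments '[{"slide":[0,0,0.001],"roll":0},{"slide":[0,0,0.001],"roll":0}]'

```text
t: 27.42
eef_pos: [505.6, -302.6, 74.1]
tcp_rot: [3.142, 0.0, -3.141]
ft_force: [0.5, -0.4, -1.6]
opening: 0.581
grip_force: 30.0
```

step_arm --increments '[{"slide":[0,0,0.001],"roll":0},{"slide":[0,0,0.001],"roll":0}]'

```text
t: 27.68
eef_pos: [505.6, -302.6, 73.3]
tcp_rot: [-3.142, 0.0, -3.141]
ft_force: [-0.3, 0.6, 1.5]
opening: 0.58
grip_force: 30.0
```

step_arm --increments '[{"slide":[0,0,0.0005],"roll":0},{"slide":[0,0,0.0005],"roll":0}]'

```text
t: 27.92
eef_pos: [505.7, -302.6, 73.3]
tcp_rot: [-3.141, 0.0, -3.141]
ft_force: [-3.2, 1.2, 6.8]
opening: 0.582
grip_force: 30.0
```

step_arm --increments '[{"slide":[0,0,0],"roll":0},{"slide":[0,0,0],"roll":0},{"slide":[0,0,0],"roll":0},{"slide":[0,0,0],"roll":0},{"slide":[0,0,-0.03],"roll":0}]' --fingers 1.0

```text
t: 28.55
eef_pos: [504.8, -302.1, 101.2]
tcp_rot: [3.139, -0.003, -3.141]
ft_force: [0.8, 0.1, 0.1]
opening: 0.992
grip_force: 0.0
```

step_arm --increments '[{"slide":[0,0,-0.05],"roll":0},{"slide":[0,0,-0.1],"roll":0},{"slide":[0,0,-0.15],"roll":0},{"slide":[0,0,-0.15],"roll":0}]'

```text
t: 29.05
eef_pos: [506.5, -303.3, 256.3]
tcp_rot: [-3.138, 0.005, -3.141]
ft_force: [-0.3, 0.0, -1.1]
opening: 1.0
grip_force: 0.0
```

step_arm --increments '[{"slide":[0,0.04,0],"roll":0.18},{"slide":[0,0.095,0],"roll":0.36},{"slide":[0,0.15,0],"roll":0.54},{"slide":[0,0.21,0],"roll":0.72},{"slide":[0,0.27,0],"roll":0.9}]'

```text
t: 29.68
eef_pos: [505.3, -37.6, 251.5]
tcp_rot: [-3.141, -0.001, 2.256]
ft_force: [0.8, -0.6, 0.1]
opening: 0.996
grip_force: 0.0
```

Run:
```python
from h import *
s=state(); print(s['eef_pos'],s['tcp_rot'])
c=cam("top"); P=cloud(c); save(c,"pics/top4.png")
topfit(P,"jar",505,-302,40,100,114)
topfit(P,"round",502,294,36,140,155)
topfit(P,"sq",510,365,45,134,144)
topfit(P,"bot",495,222,30,142,158)
c=cam("side"); P=cloud(c)
topfit(P,"jar",505,-302,40,100,114)
```

```text
[505.26047329 -37.62522376 251.53490268] [-3.14075663e+00 -1.20934706e-03  2.25647152e+00]
jar 580 mean [ 506.  -301.1  108.3] rect [ 506.1 -302.5] [55.6 55.4] 44.6 circ [ 505.8 -302.6] 28.9
round 707 mean [502.1 294.2 148. ] rect [502.  294.2] [56.7 56.4] 31.2 circ [502.2 294.2] 28.9
sq 635 mean [508.6 360.4 139.4] rect [510.7 363.5] [54.  53.1] 0.1 circ [510.8 364.4] 35.9
bot 225 mean [496.2 220.  149.2] rect [495.9 220.7] [31.7 32. ] 50.3 circ [496.3 220.7] 16.8
jar 762 mean [ 501.6 -304.6  106.8] rect [ 505.1 -302.6] [54.9 55.6] 49.1 circ [ 505.1 -301.9] 29.0
```

View pics/top4.png

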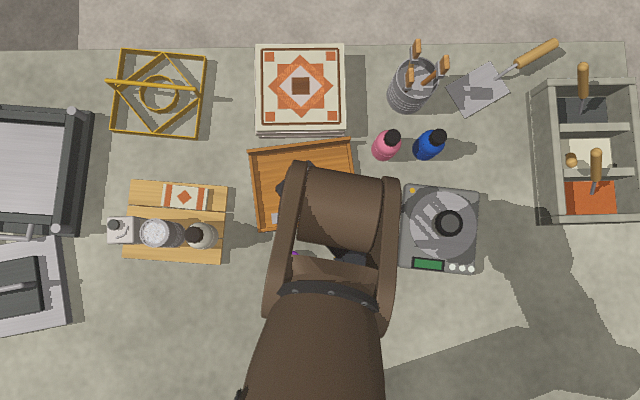

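The jar (448,224) sits centred on the pan, and the three containers stand on the board. I'll return the bottle first.

step_arm --increments '[{"slide":[0.048,0.035,0],"roll":0.18},{"slide":[0.096,0.07,0],"roll":0.36},{"slide":[0.144,0.105,0],"roll":0.54},{"slide":[0.19,0.139,0],"roll":0.671},{"slide":[0.205,0.15,0],"roll":0.671}]'

```text
t: 30.4
eef_pos: [490.1, 216.0, 251.5]
tcp_rot: [-3.14, 0.0, 1.591]
ft_force: [-0.3, -0.4, 0.3]
opening: 1.001
grip_force: 0.0
```

step_arm --increments '[{"slide":[0,0,0.02],"roll":0},{"slide":[0,0,0.06],"roll":0},{"slide":[0,0,0.06],"roll":0},{"slide":[0,0,0.06],"roll":0}]'

```text
t: 30.9
eef_pos: [491.2, 214.0, 193.3]
tcp_rot: [3.141, -0.0, 1.591]
ft_force: [0.4, 0.0, -0.2]
opening: 1.002
grip_force: 0.0
```

step_arm --increments '[{"slide":[0.0075,0.0043,0],"roll":0.02},{"slide":[0.0075,0.0043,0.03],"roll":0.02},{"slide":[0.0075,0.0043,0.06],"roll":0.02},{"slide":[0.0075,0.0043,0.071],"roll":0.02},{"slide":[0.0075,0.0043,0.071],"roll":0.02}]'

```text
t: 31.52
eef_pos: [495.2, 222.0, 122.0]
tcp_rot: [3.142, -0.0, 1.571]
ft_force: [-0.7, -0.7, 0.4]
opening: 1.003
grip_force: 0.0
```

step_arm --increments '[{"slide":[0,0,0],"roll":0},{"slide":[0,0,0],"roll":0},{"slide":[0,0,0],"roll":0},{"slide":[0,0,0],"roll":0},{"slide":[0,0,0],"roll":0}]' --fingers 0

```text
t: 32.15
eef_pos: [494.9, 221.7, 121.7]
tcp_rot: [3.142, -0.0, 1.571]
ft_force: [0.3, 0.7, -0.3]
opening: 0.529
grip_force: 0.0
```

step_arm --increments '[{"slide":[0,0,0],"roll":0},{"slide":[0,0,0],"roll":0},{"slide":[0,0,0],"roll":0},{"slide":[0,0,0],"roll":0},{"slide":[0,0,0],"roll":0}]'

```text
t: 32.78
eef_pos: [495.0, 221.8, 121.7]
tcp_rot: [3.141, -0.0, 1.571]
ft_force: [1.3, -0.5, -1.5]
opening: 0.332
grip_force: 30.0
```

step_arm --increments '[{"slide":[0,0,-0.01],"roll":0},{"slide":[0,0,-0.04],"roll":0},{"slide":[0,0,-0.08],"roll":0},{"slide":[0,0,-0.1],"roll":0},{"slide":[-0.02,0.012,-0.1],"roll":0}]'

```text
t: 33.4
eef_pos: [506.5, 202.4, 223.7]
tcp_rot: [3.14, -0.001, 1.573]
ft_force: [0.3, -0.3, -5.8]
opening: 0.333
grip_force: 30.0
```

step_arm --increments '[{"slide":[-0.045,0.027,0],"roll":0},{"slide":[-0.09,0.053,0],"roll":0},{"slide":[-0.14,0.083,0],"roll":0},{"slide":[-0.185,0.11,0],"roll":0},{"slide":[-0.225,0.133,0],"roll":0}]'

```text
t: 34.02
eef_pos: [640.2, -24.9, 221.6]
tcp_rot: [-3.14, -0.0, 1.571]
ft_force: [0.4, 0.0, -4.9]
opening: 0.333
grip_force: 30.0
```

step_arm --increments '[{"slide":[-0.025,0.015,0],"roll":0},{"slide":[-0.036,0.0215,0],"roll":0},{"slide":[-0.036,0.0215,0.03],"roll":0},{"slide":[-0.036,0.0215,0.06],"roll":0},{"slide":[-0.036,0.0215,0.06],"roll":0}]'

```text
t: 34.65
eef_pos: [660.0, -58.1, 159.7]
tcp_rot: [-3.137, -0.001, 1.572]
ft_force: [-0.6, 0.0, -5.4]
opening: 0.333
grip_force: 30.0
```

step_arm --increments '[{"slide":[0,0,0.025],"roll":0},{"slide":[0,0,0.042],"roll":0},{"slide":[0,0,0.049],"roll":0},{"slide":[0,0,0.049],"roll":0}]'

```text
t: 35.15
eef_pos: [661.6, -59.0, 112.9]
tcp_rot: [-3.142, -0.0, 1.571]
ft_force: [-0.1, 0.0, -5.3]
opening: 0.332
grip_force: 30.0
```

step_arm --increments '[{"slide":[0,0,0.0015],"roll":0},{"slide":[0,0,0.0015],"roll":0}]'

```text
t: 35.4
eef_pos: [661.7, -59.2, 111.7]
tcp_rot: [3.141, 0.0, 1.571]
ft_force: [-0.2, -0.4, -5.8]
opening: 0.329
grip_force: 30.0
```

step_arm --increments '[{"slide":[0,0,0.0012],"roll":0},{"slide":[0,0,0.0012],"roll":0}]'

```text
t: 35.65
eef_pos: [661.5, -59.2, 110.0]
tcp_rot: [3.142, -0.0, 1.571]
ft_force: [-0.7, 0.3, -5.6]
opening: 0.331
grip_force: 30.0
```

step_arm --increments '[{"slide":[0,0,0.001],"roll":0},{"slide":[0,0,0.001],"roll":0}]'

```text
t: 35.9
eef_pos: [661.7, -59.2, 109.6]
tcp_rot: [3.141, 0.0, 1.571]
ft_force: [-0.6, 1.4, 2.4]
opening: 0.331
grip_force: 30.0
```

step_arm --increments '[{"slide":[0,0,0.0008],"roll":0},{"slide":[0,0,0.0008],"roll":0}]'

```text
t: 36.15
eef_pos: [661.9, -59.1, 109.5]
tcp_rot: [3.14, 0.0, 1.571]
ft_force: [-1.7, 1.9, 9.1]
opening: 0.335
grip_force: 30.0
```

step_arm --increments '[{"slide":[0,0,0],"roll":0},{"slide":[0,0,0],"roll":0},{"slide":[0,0,0],"roll":0},{"slide":[0,0,-0.03],"roll":0},{"slide":[0,0,-0.08],"roll":0}]' --fingers 1.0

```text
t: 36.78
eef_pos: [660.8, -59.1, 187.3]
tcp_rot: [-3.138, -0.001, 1.571]
ft_force: [0.2, 0.6, 0.6]
opening: 0.802
grip_force: 0.0
```

step_arm --increments '[{"slide":[0.03,-0.014,-0.05],"roll":0},{"slide":[0.08,-0.036,-0.05],"roll":0},{"slide":[0.13,-0.059,-0.05],"roll":0},{"slide":[0.18,-0.081,-0.05],"roll":0},{"slide":[0.23,-0.104,-0.05],"roll":0}]'

```text
t: 37.4
eef_pos: [556.6, 172.2, 238.2]
tcp_rot: [3.141, -0.0, 1.571]
ft_force: [0.0, -0.3, 0.0]
opening: 1.002
grip_force: 0.0
```

step_arm --increments '[{"slide":[0.05,-0.023,0],"roll":0},{"slide":[0.1,-0.045,0],"roll":0},{"slide":[0.123,-0.0556,0],"roll":0},{"slide":[0.123,-0.0556,0.03],"roll":0},{"slide":[0.123,-0.0556,0.06],"roll":0}]'

```text
t: 38.02
eef_pos: [501.5, 294.2, 177.6]
tcp_rot: [3.141, -0.0, 1.572]
ft_force: [-0.5, 0.6, -0.5]
opening: 1.001
grip_force: 0.0
```

step_arm --increments '[{"slide":[0,0,0],"roll":0},{"slide":[0,0,0],"roll":0}]'

```text
t: 38.28
eef_pos: [502.2, 293.9, 179.2]
tcp_rot: [3.141, -0.001, 1.571]
ft_force: [-0.5, 0.3, 0.2]
opening: 1.001
grip_force: 0.0
```

Run:
```python
from h import *
c=cam("top"); P=cloud(c); save(c,"pics/top5.png")
topfit(P,"bot",660,-57,26,130,145)
c=cam("side"); P=cloud(c)
topfit(P,"bot",660,-57,26,130,145)
```

```text
bot 197 mean [660.7 -59.5 137.8] rect [660.7 -59.5] [30.1 32. ] 62.2 circ [661.2 -60.1] 16.7
bot 126 mean [657.4 -62.1 135.7] rect [659.3 -60.1] [30.8 29.9] 74.8 circ [660.7 -59.9] 16.6
```

The bottle is back within about 1 mm. Next is the round tin.

step_arm --increments '[{"slide":[0,0,0.04],"roll":0},{"slide":[0,0,0.065],"roll":0},{"slide":[0,0,0.074],"roll":0},{"slide":[0,0,0.074],"roll":0}]'

```text
t: 38.88
eef_pos: [502.0, 293.8, 104.7]
tcp_rot: [3.141, -0.0, 1.571]
ft_force: [-0.3, 0.1, -0.9]
opening: 1.0
grip_force: 0.0
```

step_arm --increments '[{"slide":[0,0,0],"roll":0},{"slide":[0,0,0],"roll":0},{"slide":[0,0,0],"roll":0},{"slide":[0,0,0],"roll":0},{"slide":[0,0,0],"roll":0}]' --fingers 0

```text
t: 39.5
eef_pos: [501.8, 293.8, 104.3]
tcp_rot: [3.141, -0.0, 1.571]
ft_force: [1.1, -0.4, 1.4]
opening: 0.585
grip_force: 30.0
```

step_arm --increments '[{"slide":[0,0,0],"roll":0},{"slide":[0,0,0],"roll":0}]'

```text
t: 39.75
eef_pos: [501.8, 293.8, 104.3]
tcp_rot: [3.141, -0.0, 1.571]
ft_force: [0.9, -0.4, 1.5]
opening: 0.582
grip_force: 30.0
```

step_arm --increments '[{"slide":[0,0,-0.01],"roll":0},{"slide":[0,0,-0.05],"roll":0},{"slide":[0,0,-0.1],"roll":0},{"slide":[0,0,-0.14],"roll":0},{"slide":[-0.02,0.006,-0.15],"roll":0}]'

```text
t: 40.38
eef_pos: [507.8, 274.1, 256.6]
tcp_rot: [3.139, -0.001, 1.573]
ft_force: [-0.1, -1.0, -5.4]
opening: 0.585
grip_force: 30.0
```

step_arm --increments '[{"slide":[-0.04,0.012,0],"roll":0},{"slide":[-0.09,0.027,0],"roll":0},{"slide":[-0.14,0.042,0],"roll":0},{"slide":[-0.19,0.057,0],"roll":0},{"slide":[-0.235,0.0705,0],"roll":0}]'

```text
t: 41.0
eef_pos: [577.9, 35.9, 252.8]
tcp_rot: [-3.139, 0.0, 1.571]
ft_force: [0.2, 0.4, -4.5]
opening: 0.586
grip_force: 30.0
```

step_arm --increments '[{"slide":[-0.03,0.009,0],"roll":0},{"slide":[-0.0416,0.0122,0],"roll":0},{"slide":[-0.0416,0.0122,0.03],"roll":0},{"slide":[-0.0416,0.0122,0.07],"roll":0},{"slide":[-0.0416,0.0122,0.1],"roll":0}]'

```text
t: 41.62
eef_pos: [589.4, -2.6, 151.9]
tcp_rot: [-3.139, -0.0, 1.572]
ft_force: [-0.3, -0.2, -5.0]
opening: 0.585
grip_force: 30.0
```

step_arm --increments '[{"slide":[0,0,0.03],"roll":0},{"slide":[0,0,0.048],"roll":0},{"slide":[0,0,0.058],"roll":0},{"slide":[0,0,0.06],"roll":0},{"slide":[0,0,0.06],"roll":0}]'

```text
t: 42.25
eef_pos: [590.7, -2.8, 94.6]
tcp_rot: [3.141, -0.0, 1.571]
ft_force: [-0.2, -0.6, -3.9]
opening: 0.587
grip_force: 30.0
```

step_arm --increments '[{"slide":[0,0,0.001],"roll":0},{"slide":[0,0,0.001],"roll":0}]'

```text
t: 42.5
eef_pos: [590.7, -2.8, 93.5]
tcp_rot: [3.141, -0.0, 1.571]
ft_force: [0.4, -0.5, -5.1]
opening: 0.583
grip_force: 30.0
```

step_arm --increments '[{"slide":[0,0,0.001],"roll":0},{"slide":[0,0,0.001],"roll":0}]'

```text
t: 42.75
eef_pos: [590.7, -2.8, 92.3]
tcp_rot: [3.141, -0.0, 1.571]
ft_force: [0.6, -0.1, -4.1]
opening: 0.583
grip_force: 30.0
```

step_arm --increments '[{"slide":[0,0,0.001],"roll":0},{"slide":[0,0,0.001],"roll":0}]'

```text
t: 43.0
eef_pos: [590.7, -2.8, 92.2]
tcp_rot: [3.141, 0.0, 1.571]
ft_force: [-2.4, 0.1, 8.2]
opening: 0.583
grip_force: 30.0
```

step_arm --increments '[{"slide":[0,0,0],"roll":0},{"slide":[0,0,0],"roll":0},{"slide":[0,0,0],"roll":0},{"slide":[0,0,-0.04],"roll":0},{"slide":[0,0,-0.1],"roll":0}]' --fingers 1.0

```text
t: 43.62
eef_pos: [589.9, -2.8, 190.9]
tcp_rot: [-3.138, -0.0, 1.571]
ft_force: [1.1, -0.6, 0.1]
opening: 0.986
grip_force: 0.0
```

step_arm --increments '[{"slide":[0.04,-0.009,-0.05],"roll":0},{"slide":[0.09,-0.02,-0.05],"roll":0},{"slide":[0.145,-0.032,-0.05],"roll":0},{"slide":[0.2,-0.044,-0.05],"roll":0},{"slide":[0.25,-0.055,-0.05],"roll":0}]'

```text
t: 44.25
eef_pos: [534.8, 249.0, 241.2]
tcp_rot: [3.141, -0.0, 1.572]
ft_force: [1.4, 0.4, 0.1]
opening: 0.998
grip_force: 0.0
```

step_arm --increments '[{"slide":[0.05,-0.011,0],"roll":0},{"slide":[0.1,-0.022,0],"roll":0},{"slide":[0.1175,-0.0255,0],"roll":0},{"slide":[0.1175,-0.0255,0.03],"roll":0},{"slide":[0.1175,-0.0255,0.05],"roll":0}]'

```text
t: 44.88
eef_pos: [509.7, 364.2, 190.0]
tcp_rot: [-3.141, 0.001, 1.572]
ft_force: [0.4, -0.4, -1.0]
opening: 1.001
grip_force: 0.0
```

step_arm --increments '[{"slide":[0,0,0],"roll":0},{"slide":[0,0,0],"roll":0}]'

```text
t: 45.12
eef_pos: [510.4, 364.4, 192.0]
tcp_rot: [3.141, -0.001, 1.571]
ft_force: [-1.0, -0.5, -0.1]
opening: 1.001
grip_force: 0.0
```

Run:
```python
from h import *
c=cam("top"); P=cloud(c); save(c,"pics/top6.png")
topfit(P,"bot",660,-57,26,130,145)
topfit(P,"round",590,-3,36,130,145)
c=cam("side"); P=cloud(c)
topfit(P,"sq",510,365,45,134,144)
```

```text
bot 197 mean [660.8 -59.5 137.6] rect [660.8 -59.5] [30.6 31.7] 64.8 circ [661.4 -60.6] 16.8
round 623 mean [590.7  -2.3 136.5] rect [590.8  -2.7] [54.7 55.7] 88.4 circ [590.7  -2.4] 28.7
sq 182 mean [504.4 357.  139.2] rect [507.7 361.8] [51.4 56.6] 84.9 circ [507.7 363.3] 35.6
```

Down, grip, lift.

step_arm --increments '[{"slide":[0,0,0.04],"roll":0},{"slide":[0,0,0.08],"roll":0},{"slide":[0,0,0.096],"roll":0},{"slide":[0,0,0.096],"roll":0}]'

```text
t: 45.72
eef_pos: [510.0, 364.7, 95.2]
tcp_rot: [-3.141, 0.0, 1.571]
ft_force: [-0.1, 0.2, -0.2]
opening: 1.001
grip_force: 0.0
```

step_arm --increments '[{"slide":[0,0,0],"roll":0},{"slide":[0,0,0],"roll":0},{"slide":[0,0,0],"roll":0},{"slide":[0,0,0],"roll":0},{"slide":[0,0,0],"roll":0}]' --fingers 0

```text
t: 46.35
eef_pos: [510.0, 364.7, 95.3]
tcp_rot: [3.141, -0.0, 1.571]
ft_force: [0.3, -0.3, 0.7]
opening: 0.569
grip_force: 29.9
```

step_arm --increments '[{"slide":[0,0,0],"roll":0},{"slide":[0,0,0],"roll":0}]'

```text
t: 46.6
eef_pos: [510.0, 364.7, 95.4]
tcp_rot: [3.141, -0.0, 1.571]
ft_force: [1.1, -0.2, 3.0]
opening: 0.567
grip_force: 29.9
```

step_arm --increments '[{"slide":[0,0,-0.01],"roll":0},{"slide":[0,0,-0.05],"roll":0},{"slide":[0,0,-0.1],"roll":0},{"slide":[0,0,-0.15],"roll":0},{"slide":[0,0,-0.16],"roll":0}]'

```text
t: 47.22
eef_pos: [510.3, 365.0, 258.1]
tcp_rot: [3.138, -0.002, 1.572]
ft_force: [0.5, -0.1, -6.7]
opening: 0.568
grip_force: 29.9
```

step_arm --increments '[{"slide":[-0.04,0.018,0],"roll":0},{"slide":[-0.09,0.04,0],"roll":0},{"slide":[-0.14,0.0625,0],"roll":0},{"slide":[-0.19,0.085,0],"roll":0},{"slide":[-0.24,0.107,0],"roll":0}]'

```text
t: 47.85
eef_pos: [616.7, 123.0, 252.8]
tcp_rot: [-3.138, 0.0, 1.571]
ft_force: [0.4, 0.8, -6.5]
opening: 0.566
grip_force: 29.9
```

step_arm --increments '[{"slide":[-0.04,0.018,0],"roll":-0.06},{"slide":[-0.0602,0.027,0],"roll":-0.11},{"slide":[-0.0602,0.027,0],"roll":-0.11},{"slide":[-0.0602,0.027,0.03],"roll":-0.11},{"slide":[-0.0602,0.027,0.07],"roll":-0.11}]'

```text
t: 48.48
eef_pos: [643.4, 65.4, 183.7]
tcp_rot: [-3.141, -0.0, 1.681]
ft_force: [-0.3, -0.3, -8.0]
opening: 0.565
grip_force: 29.9
```

step_arm --increments '[{"slide":[0,0,0.04],"roll":0},{"slide":[0,0,0.075],"roll":0},{"slide":[0,0,0.092],"roll":0},{"slide":[0,0,0.0995],"roll":0},{"slide":[0,0,0.0995],"roll":0}]'

```text
t: 49.1
eef_pos: [644.2, 64.8, 86.0]
tcp_rot: [3.141, -0.0, 1.681]
ft_force: [0.7, 0.4, -5.1]
opening: 0.567
grip_force: 29.9
```

step_arm --increments '[{"slide":[0,0,0.0012],"roll":0},{"slide":[0,0,0.0012],"roll":0}]'

```text
t: 49.35
eef_pos: [644.3, 64.5, 85.3]
tcp_rot: [3.14, 0.0, 1.681]
ft_force: [-0.6, -1.1, -5.9]
opening: 0.569
grip_force: 29.9
```

step_arm --increments '[{"slide":[0,0,0.001],"roll":0},{"slide":[0,0,0.001],"roll":0}]'

```text
t: 49.6
eef_pos: [644.0, 64.5, 83.5]
tcp_rot: [3.141, -0.0, 1.681]
ft_force: [-0.0, 0.2, -5.8]
opening: 0.566
grip_force: 29.9
```

step_arm --increments '[{"slide":[0,0,0.001],"roll":0},{"slide":[0,0,0.001],"roll":0}]'

```text
t: 49.85
eef_pos: [644.1, 64.6, 83.4]
tcp_rot: [3.141, -0.0, 1.681]
ft_force: [-3.6, 1.2, 5.5]
opening: 0.57
grip_force: 29.9
```

step_arm --increments '[{"slide":[0,0,0.0005],"roll":0},{"slide":[0,0,0.0005],"roll":0}]'

```text
t: 50.1
eef_pos: [644.1, 64.7, 83.3]
tcp_rot: [3.141, -0.0, 1.681]
ft_force: [-3.4, 1.0, 11.1]
opening: 0.568
grip_force: 29.9
```

Release, rise, swing clear, then check everything.

step_arm --increments '[{"slide":[0,0,0],"roll":0},{"slide":[0,0,0],"roll":0},{"slide":[0,0,0],"roll":0},{"slide":[0,0,0],"roll":0},{"slide":[0,0,-0.03],"roll":0}]' --fingers 1.0

```text
t: 50.72
eef_pos: [643.0, 64.4, 110.3]
tcp_rot: [-3.138, -0.001, 1.681]
ft_force: [-0.5, 0.3, -0.2]
opening: 0.989
grip_force: 0.0
```

step_arm --increments '[{"slide":[0,0,-0.04],"roll":0},{"slide":[0,0,-0.09],"roll":0},{"slide":[0,0,-0.14],"roll":0},{"slide":[0.04,-0.02,-0.15],"roll":0},{"slide":[0.09,-0.04,-0.15],"roll":0}]'

```text
t: 51.35
eef_pos: [594.2, 149.8, 263.1]
tcp_rot: [3.139, -0.0, 1.68]
ft_force: [0.3, -0.3, -0.9]
opening: 0.998
grip_force: 0.0
```

step_arm --increments '[{"slide":[0.05,-0.02,0],"roll":0},{"slide":[0.1,-0.04,0],"roll":0},{"slide":[0.15,-0.06,0],"roll":0},{"slide":[0.18,-0.07,0],"roll":0},{"slide":[0.18,-0.07,0],"roll":0}]'

```text
t: 51.98
eef_pos: [503.9, 322.4, 261.9]
tcp_rot: [3.142, -0.0, 1.684]
ft_force: [1.4, -0.8, -0.3]
opening: 1.003
grip_force: 0.0
```

Run:
```python
from h import *
for n in ("top","side"):
    c=cam(n); P=cloud(c); save(c,f"pics/{n}9.png"); print(n)
    topfit(P,"jar",505,-302,40,100,114)
    topfit(P,"round",590,-3,36,130,145)
    topfit(P,"sq",644,65,45,122,132.5)
    topfit(P,"bot",660,-57,26,130,145)
    topfit(P,"sample",585,266,60,29,40)
print(state()['qvel'].round(3))
```

```text
top
jar 583 mean [ 505.9 -301.1  108.3] rect [ 506.1 -302.1] [56.7 54.5] 88.1 circ [ 506.7 -302.2] 28.9
round 622 mean [590.6  -2.3 136.5] rect [590.8  -2.7] [54.6 55.9] 88.8 circ [590.7  -2. ] 28.7
sq 580 mean [641.3  63.  127.7] rect [643.5  65.2] [54.2 53.7] 6.7 circ [643.5  64.7] 35.7
bot 198 mean [660.8 -59.5 137.4] rect [661.1 -59.9] [30.9 32.4] 87.2 circ [661.5 -60.3] 16.8
sample 1013 mean [584.9 265.9  33.8] rect [585.1 266.7] [101.3  50.3] 82.6 circ [585.8 266.2] 55.4
side
jar 763 mean [ 501.6 -304.6  106.8] rect [ 504.6 -302.2] [54.3 56.5] 25.5 circ [ 505.2 -302.1] 29.0
round 332 mean [588.   -3.7 135.5] rect [589.   -1.3] [57.7 55.9] 69.9 circ [5.892e+02 2.000e-01] 30.7
sq 236 mean [637.7  59.9 127.3] rect [642.   64.2] [54.2 51.7] 7.0 circ [642.5  63.5] 35.4
bot 120 mean [657.6 -62.1 136.1] rect [659.5 -59.1] [31.9 29. ] 75.2 circ [660.3 -59.3] 16.2
sample 354 mean [581.9 262.6  33.7] rect [584.3 266.9] [102.5  51.9] 83.5 circ [582.6 266.2] 55.2
[-0.022 -0.     0.     0.    -0.002  0.001]
```

View pics/side9.png

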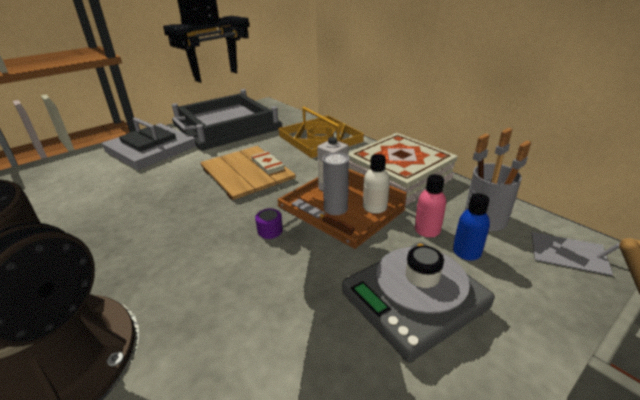

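The jar (425,265) is on the middle of the pan, and all three containers (333–376,160–190) are back upright in the tray. The arm is clear, so I'm handing in.

```bash
python3 -c "
from cell import env
print(env.job_done())"
```

```text
the job is handed in; nothing more can be done
None
```

The job is handed in at about 52 s of the 144 s: the cameras put the jar within about 1 mm of the pan's centre, all three containers upright within about 1 mm of where they started and the tile unmoved; the knife looked untouched in the last picture but was not re-measured, and the hand-in gave no verdict.

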